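# Reset the collar of a displacement trainer

### The arm

A 6-joint arm with a two-finger parallel gripper is mounted at the origin on the work surface. World frame = base frame: x ahead of the robot, y to its left, z up, the work surface at z = 0. Lengths are in m, angles in rad, forces in N, time in s.
With the tool pointing down it reaches from about 0.375 to 0.9 m from the base axis. Payload 3.1 kg.
Tool frame: the origin (TCP) lies between the finger pads; the fingertips stand 25 mm ahead of it and the grasp point (between the pads) lies 6 mm ahead of it; x points along the fingers, y is the direction in which the jaws open and shut, and the axes are right-handed (so a half turn about x gives the same grasp; the last joint's range is limited). The gripper opens to 85 mm and grips with 20 to 120 N. Pads are 22 mm wide; open, the fingers measure 114 mm over their backs; the gripper's body (76 mm by 85 mm) begins 54 mm behind the grasp point. The pads swing forward as they close: fully open they stand 13 mm farther back than shut.
Start: joints at [1.109, 0.527, 1.433, -0, 1.181, -0.178], TCP at [0.174, 0.6, 0.256] pointing down, gripper open.
Joint ranges: [-3.08, 3.08], [-0.75, 2.2], [0.22, 2.44], [-1.43, 4.57], [0, 2.65], [-2.85, 2.85]. Speed limits (rad/s): [2.79, 2.79, 3.14, 3.14, 3.14, 3.14].

### API

Orientations are given as a unit quaternion [x, y, z, w].
In Python, from station import manip, viewer, workorder gives the robot as it stands.
- The arm moves only by the shell command python3 -m crank 'ROWS' [FORCE]. ROWS is JSON, one flat list of numbers, 5 for each row, row after row: the opening, from 0 (shut) to 1 (fully open), then the shift along the world's x, y, z in mm, then the turn about the world's z in rad. A call has 1 to 10 rows; each row is the pose to reach, as a shift and turn from the pose commanded when the call began; what a row does not reach only later rows make up. A row lasts 1/8 s, in which the tool goes at most 62.5 mm and 10.7 degrees, less where a joint would pass 70% of its speed; a pose out of reach is approached as far as the arm can. A call with a gripper value outside its range is refused whole. The fingers move at their own pace and stop on an object; FORCE is the grip in N (left out, the last holds). Time passes only in rows, so rows that repeat a pose let the fingers close. It gives the time, the measured TCP pose, the force and the opening at its end, in the units of the state.
- manip.sense(): the state, without advancing time (a new reading comes with each control period).
- viewer.snapshot(name): name is "scene" or "top" or "wrist"; returns a dict with "img" (420x560x3 uint8, red, green, blue), "range_z" (420x560 float32, m along the optical axis (not along the pixel's ray), 0 where there is no reading), "fx", "fy", "cx", "cy" (pixels), "k1" (the pictures are not rectified: a ray, as slopes to the right and down, at radius r is drawn at 1 + k1 r^2 times it, then the intrinsics apply), "origin" and "attitude" of the camera in the world. Camera axes: x right, y down, z forward; pixel columns grow to the right and rows downward; lengths in m; the calibration is good to about 2 mm. A picture is of the moment at which its call begins.
- workorder.sign_off(): hands the job in, once; it reports no verdict.
The state is a dict: "t": time; "q": joint angles; "qd": joint speeds; "tau": joint torques, N m; "tcp_pos": TCP position; "tool_rot": TCP orientation; "force": force on the tool from outside, world axes, zero at the start; "ft_torque": the same for the moment, N m; "finger_gap": opening from 0.0 (shut) to 1.0 (fully open).
Only numpy, scipy, OpenCV 4.12 (cv2) and the standard library are available. Lean on these libraries where they do the work, as an engineer would, in place of code of your own. Each camera call takes 0.05 s, during which the arm holds its last target.

### The job

Two small displacement trainers stand on the lab bench. On the one with the round knurled collar and the little pointed brass post, loosen the collar's winged set screw by turning it anticlockwise about a fifth of a turn or somewhat more, then slide the collar along its rod until it stands level with the post, and leave it there with the screw loose. Leave the collar and screw of the other trainer, the one with the square collar, as they are.

Things in the scene. Friction and masses are not known exactly. Their poses are not given: they have to be found in the camera images.
- wing (a point): Centre of the upright wing of the round collar's set screw, on the screw's axis: 32 mm long (x), 8 thick (y), 26 high (z up), steel, gripped from above; it starts across the rod. A neck leaves 16 mm between wing and collar. Collar: knurled steel ring, 36 mm across, 26 long, on a 16 mm level rod 47 mm below this point; slides with the wing, cannot turn on the rod.
- bench_screw (a joint): Angle of that set screw, rad: starts tight at 0 to 0.15, grows anticlockwise seen from above, end stop 1.7. Tight, its tip sits in a dimple of the rod and blocks the collar; it is clear of it from about 0.75; loose above 0.85. It turns with under 0.1 N m and stays where left; once loose, the collar slides with about 2 N and stays where left.
- mark (a point): Tip, 93 mm above the table, of the fixed brass post (8 mm thick, 42 high) on the round collar's trainer, 38 mm beside the rod's axis. y runs along the rod, z up; the collar must go towards +y until wing and tip have the same y here. The rod spans 250 mm between brackets 98 mm high, on a wooden case 110 x 280 x 50 mm.
- other_wing (a point): Point on the wing of the other trainer's set screw, 12 mm out from the screw's axis along the wing and half-way up it. That trainer looks the same but has a square collar (34 mm wide, 36 high) and no brass post. It is to be left alone.

How it is judged:
By the outcome, as a careful person would: the job done as asked, in the order asked, and still so for the second after the job is handed in, with the robot touching nothing.
It also fails if it takes over 35 s, if anything falls off the work surface, if the arm or the gripper's body presses on something with over 40 N, if the wrist force passes 120 N, or if a joint passes its speed limit or range.

## Working session

There is one attempt and no reset: what is moved stays moved. The work goes in short steps, Python scripts to look and compute and a shell command to move; the robot and the scene stay as the last step left them, time stands still between calls to the robot, and variables do not carry over. Pictures are saved under pics/ and viewed, and the job is handed in when it is done.

```bash
ls; mkdir -p pics; python3 - <<'E'
from station import manip, viewer
import cv2,numpy as np
s=manip.sense();print(s['t'],s['tcp_pos'],s['tool_rot'])
for n in ['scene','top','wrist']:
    d=viewer.snapshot(n);cv2.imwrite(f'pics/{n}0.png',d['img'][:,:,::-1])
    np.savez(f'/tmp/{n}0.npz',**d)
    print(n,d['fx'],d['fy'],d['cx'],d['cy'],d['k1'],d['origin'],d['attitude'])
E
```

```text
pics
0.0 [0.17408793 0.5995731  0.25531744] [ 0.09891976  0.70029413 -0.10039173  0.69980319]
scene 457.95083127411647 457.95083127411647 275.15745243782715 207.33043978265033 -0.04456236670087446 [0.81486021 0.45389966 0.67203118] [ 0.24974497  0.87700394 -0.39601384 -0.10800268]
top 427.1157261581576 427.1157261581576 286.4413216401698 208.0918387480196 0.03963792514962409 [ 0.50141942 -0.02322049  0.90257897] [ 0.71091102 -0.70266071  0.02535774 -0.01518039]
wrist 347.5919295902627 347.5919295902627 281.06409439958975 210.4826027290019 -0.01970541372280733 [0.09453786 0.62324906 0.37404434] [0.78922584 0.59236149 0.09659636 0.12999839]
```

View pics/scene0.png

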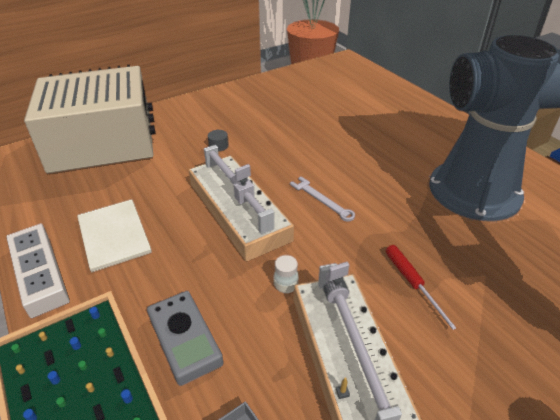

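View pics/top0.png

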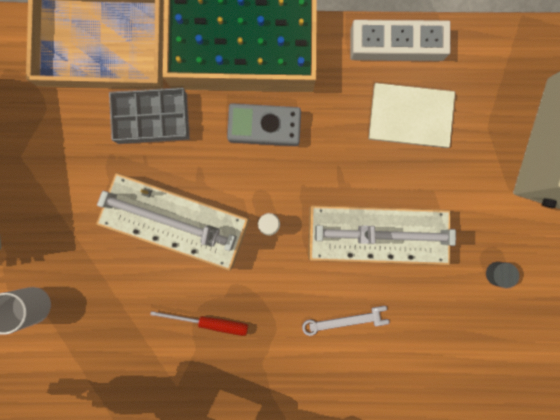

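View pics/wrist0.png

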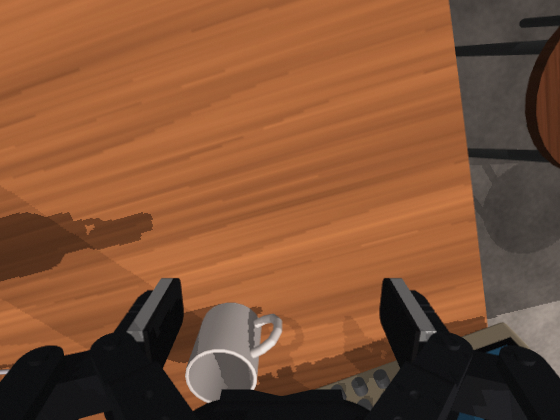

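The round-collar trainer is the left one in the top view: collar around (210,236), brass post around (147,192). The other trainer is at about (380,236). I'll zoom in and measure.

```bash
cat > h.py <<'E'
import numpy as np,cv2
from scipy.spatial.transform import Rotation as R
def ray(d,u,v):
    x,y=(u-d['cx'])/d['fx'],(v-d['cy'])/d['fy']; rd=np.hypot(x,y); r=rd
    for _ in range(10): r=rd/(1+d['k1']*r*r)
    s=1/(1+d['k1']*r*r)
    return R.from_quat(d['attitude']).apply(np.array([x*s,y*s,1.]))
def plane(d,u,v,z):
    w=ray(d,u,v); o=np.array(d['origin']); return o+w*(z-o[2])/w[2]
def depth(d,u,v): return np.array(d['origin'])+ray(d,u,v)*d['range_z'][int(v),int(u)]
def cloud(d,u0,u1,v0,v1):
    V,U=np.mgrid[v0:v1,u0:u1]; 
    x=(U-d['cx'])/d['fx'];y=(V-d['cy'])/d['fy'];rd=np.hypot(x,y);r=rd
    for _ in range(10): r=rd/(1+d['k1']*r*r)
    s=1/(1+d['k1']*r*r); z=d['range_z'][v0:v1,u0:u1]
    P=np.stack([x*s*z,y*s*z,z],-1)
    return R.from_quat(d['attitude']).apply(P.reshape(-1,3)).reshape(P.shape)+d['origin']
def crop(d,u0,u1,v0,v1,k,name): cv2.imwrite(name,cv2.resize(d['img'][v0:v1,u0:u1,::-1],None,fx=k,fy=k,interpolation=cv2.INTER_CUBIC))
def load(n): 
    f=np.load(f'/tmp/{n}.npz'); return {k:f[k] for k in f}
E
python3 - <<'E'
from h import *
d=load('top0');crop(d,90,260,165,275,4.7,'pics/topc.png')
s=load('scene0');crop(s,290,430,255,420,3.6,'pics/scenec.png')
P=cloud(d,90,260,165,275)
ok=(d['range_z'][165:275,90:260]>0)
Z=P[...,2]; print(np.histogram(Z[ok],bins=np.arange(-.01,.16,.01)))
im=np.clip(Z/0.14*255,0,255).astype('u1');cv2.imwrite('pics/topz.png',cv2.resize(cv2.applyColorMap(im,cv2.COLORMAP_JET),None,fx=4.7,fy=4.7,interpolation=0))
E
```

```text
(array([7166, 3440,   18,   26,   20, 3000, 3361,   40,   37,  395,  926,
         47,   24,   15,   16,   82]), array([-0.01,  0.  ,  0.01,  0.02,  0.03,  0.04,  0.05,  0.06,  0.07,
        0.08,  0.09,  0.1 ,  0.11,  0.12,  0.13,  0.14,  0.15]))
```

View pics/topc.png

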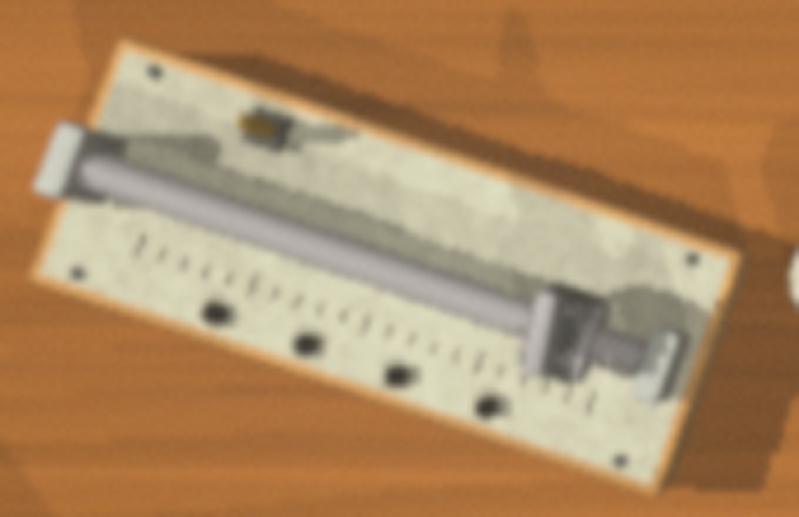

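View pics/scenec.png

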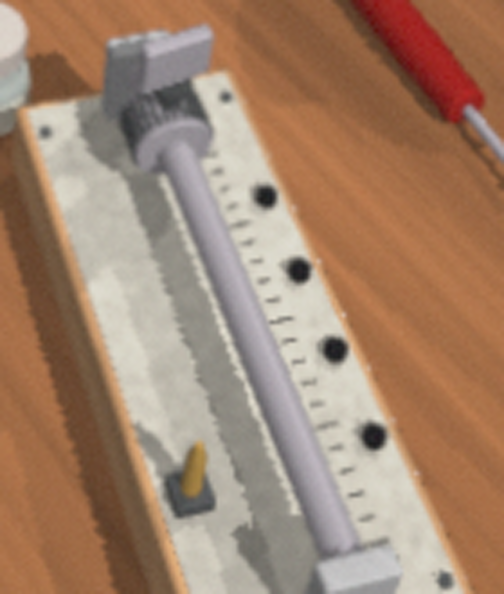

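View pics/topz.png

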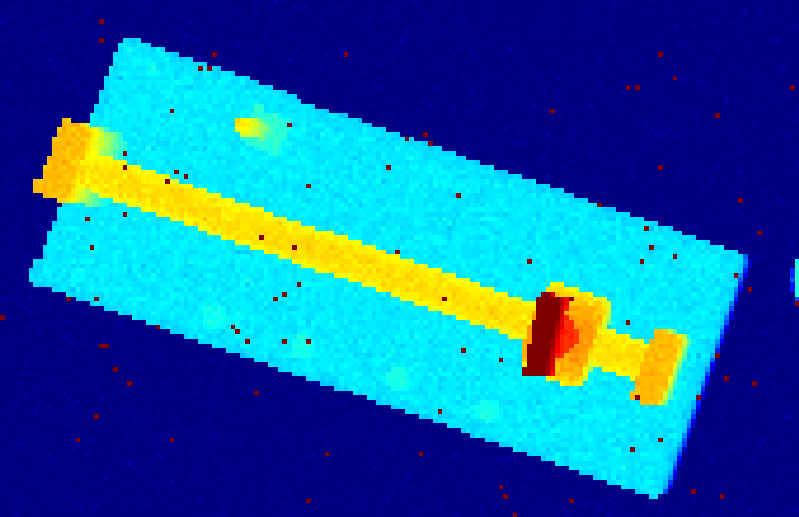

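```bash
python3 - <<'E'
from h import *
d=load('top0');u0,u1,v0,v1=90,260,165,275
P=cloud(d,u0,u1,v0,v1);Z=P[...,2]
def comps(m,mn):
    n,l,st,c=cv2.connectedComponentsWithStats(m.astype('u1'));return [(P[l==i],st[i],c[i]) for i in range(1,n) if st[i,4]>=mn]
ang=lambda p:np.degrees(cv2.fitLine(np.float32(p),cv2.DIST_HUBER,0,.001,.001)[:2].ravel())
for p,st,c in comps((Z>.135)&(Z<.16),15):
    print('wingtop',p.mean(0),p.min(0),p.max(0),cv2.minAreaRect(np.float32(p[:,:2]*1000)),len(p))
rows=[]
V,U=np.mgrid[v0:v1,u0:u1]
# rod: restrict col range in crop
m=(Z>.08)&(Z<.1)&(U-u0>28)&(U-u0<108)&(V-v0>32)
q=P[m]; l=cv2.fitLine(np.float32(q[:,:2]),cv2.DIST_HUBER,0,.0001,.0001).ravel(); print('rod',l,np.degrees(np.arctan2(l[1],l[0])),np.percentile(q[:,2],[5,50,95]))
for p,st,c in comps((Z>.042)&(Z<.16),2000):
    print('case',cv2.minAreaRect(np.float32(p[(p[:,2]<.056)][:,:2]*1000)))
for p,st,c in comps((Z>.075)&(Z<.1)&(V-v0<32)&(U-u0>45)&(U-u0<65),3): print('post',p,st+np.array([u0,v0,0,0,0]))
for n in['top0','scene0']:
  e=load(n);h=cv2.cvtColor(e['img'],cv2.COLOR_RGB2HSV)
  m=cv2.inRange(h,(12,120,60),(28,255,255))
  r=(135,185,155,202) if n=='top0' else (335,370,352,400)
  s=m[r[1]:r[3],r[0]:r[2]];y,x=np.nonzero(s);print(n,list(zip(x+r[0],y+r[1]))[:40])
E
```

```text
wingtop [0.49403916 0.10962104 0.14346711] [0.47982683 0.10435694 0.13606882] [0.50985921 0.1163152  0.14731914] ((494.4997253417969, 109.90396881103516), (7.859519958496094, 30.84637451171875), 79.44817352294922) 89
rod [0.31856367 0.9479015  0.5268437  0.20739613] 71.42391 [0.0862371  0.09086502 0.09385678]
case ((521.483154296875, 191.34866333007812), (281.0634460449219, 111.10149383544922), 71.2454833984375)
post [[0.57869924 0.24154702 0.09382532]
 [0.57906408 0.24084348 0.09027777]
 [0.57934697 0.23984583 0.08758947]
 [0.57982335 0.23948313 0.08288   ]
 [0.58031412 0.23914521 0.07802316]
 [0.57706777 0.24239765 0.09105552]
 [0.57712855 0.24065724 0.09067862]
 [0.57720732 0.23897677 0.09010918]
 [0.57776643 0.23894255 0.08439231]
 [0.57790947 0.23746238 0.08313667]
 [0.57567861 0.24416523 0.08548215]
 [0.57551868 0.24162653 0.08752321]
 [0.57556999 0.23984663 0.08724008]
 [0.57608279 0.23968995 0.0818844 ]
 [0.57632267 0.23855323 0.07953127]
 [0.57411734 0.24341245 0.08185246]
 [0.57402922 0.24111459 0.0831353 ]
 [0.57425564 0.23995899 0.08086866]
 [0.57453776 0.23899175 0.07797
[... 1421 characters left out ...]
.int64(345), np.int64(383)), (np.int64(346), np.int64(383)), (np.int64(342), np.int64(384)), (np.int64(343), np.int64(384)), (np.int64(344), np.int64(384)), (np.int64(345), np.int64(384)), (np.int64(346), np.int64(384)), (np.int64(342), np.int64(385)), (np.int64(343), np.int64(385)), (np.int64(344), np.int64(385)), (np.int64(345), np.int64(385)), (np.int64(346), np.int64(385)), (np.int64(341), np.int64(386)), (np.int64(342), np.int64(386)), (np.int64(343), np.int64(386)), (np.int64(344), np.int64(386)), (np.int64(345), np.int64(386)), (np.int64(341), np.int64(387)), (np.int64(342), np.int64(387)), (np.int64(343), np.int64(387)), (np.int64(344), np.int64(387)), (np.int64(345), np.int64(387))]
```

```bash
python3 - <<'E'
from h import *
from station import manip
d=load('top0');s=load('scene0')
P=cloud(d,90,260,165,275).reshape(-1,3)
y=np.array([.31856,.9479]);x=np.array([.9479,-.31856]);o=np.array([.52684,.2074])
L=lambda p:(1000*np.array([(p[:2]-o)@x,(p[:2]-o)@y])).round(1)
for e,pts in((d,[(141.5,190.5),(142,190.5),(142,191)]),(s,[(344.8,378),(345,377.5)])):
    for p in pts: q=plane(e,*p,.093);print('tip',q,L(q))
w=P[(P[:,2]>.135)&(P[:,2]<.16)];w=w[np.linalg.norm(w[:,:2]-[.494,.11],axis=1)<.03]
l=cv2.fitLine(np.float32(w[:,:2]),cv2.DIST_HUBER,0,1e-4,1e-4).ravel();print('wing ang',np.degrees(np.arctan2(l[1],l[0])),L(w.mean(0)))
# scene wing top
Q=cloud(s,290,400,250,330).reshape(-1,3);w=Q[(Q[:,2]>.139)&(Q[:,2]<.15)&(np.linalg.norm(Q[:,:2]-[.494,.11],axis=1)<.03)]
l=cv2.fitLine(np.float32(w[:,:2]),cv2.DIST_HUBER,0,1e-4,1e-4).ravel();print('scene wing ang',np.degrees(np.arctan2(l[1],l[0])),w.mean(0),L(w.mean(0)),len(w))
for p in [(323,267),(348,263)]: print(depth(s,*p))
m=R.from_quat(manip.sense()['tool_rot']).as_matrix();print(m.round(3),np.degrees(np.arctan2(m[1,1],m[0,1])))
crop(s,305,365,255,315,9,'pics/wingc.png')
E
```

```text
tip [0.57787075 0.23900121 0.093     ] [38.3 46.2]
tip [0.57788359 0.23807164 0.093     ] [38.6 45.3]
tip [0.57693766 0.23804385 0.093     ] [37.7 45. ]
tip [0.57879012 0.23975816 0.093     ] [38.9 47.2]
tip [0.57811555 0.23932727 0.093     ] [38.4 46.6]
wing ang -10.001811 [ 1.000e-01 -1.031e+02]
scene wing ang -11.567206 [0.49567317 0.11150253 0.14398273] [   1.  -100.8] 124
[0.49177748 0.06906009 0.1003247 ]
[0.4795537  0.11246494 0.14433766]
[[-0.001  0.279  0.96 ]
 [-0.002  0.96  -0.279]
 [-1.    -0.002 -0.   ]] 73.79768291635446
```

View pics/wingc.png

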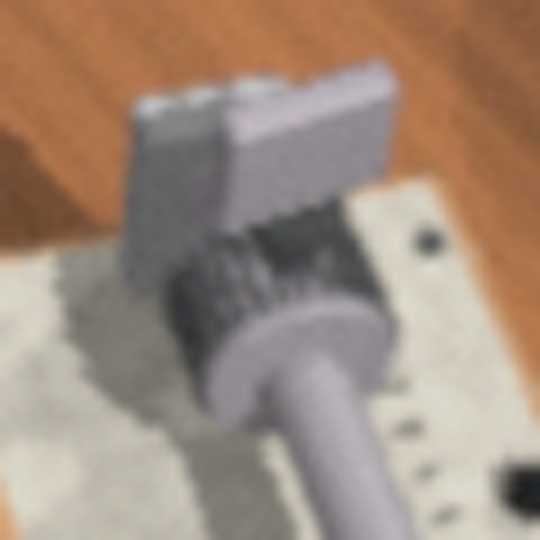

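```bash
python3 -m crank '[1,60,-92,0,0, 1,120,-184,0,0.05, 1,180,-276,0,0.1, 1,240,-368,0,0.1, 1,290,-444,0,0.1, 1,320,-490,0,0.1, 1,320,-490,0,0.1, 1,320,-490,0,0.1, 1,320,-490,0,0.1]' 40
python3 - <<'E'
from station import manip, viewer
import cv2,numpy as np
for n in ['wrist','scene']:
    d=viewer.snapshot(n);cv2.imwrite(f'pics/{n}1.png',d['img'][:,:,::-1]);np.savez(f'/tmp/{n}1.npz',**d)
s=manip.sense();print(s['t'],s['tcp_pos'],s['q'])
E
```

```text
t: 1.27
tcp_pos: [0.4828, 0.1273, 0.2563]
tool_rot: [0.065, 0.704, -0.065, 0.704]
force: [1.1, 0.4, -1.2]
finger_gap: 1.006
1.375 [0.48632625 0.12425358 0.25652811] [ 0.02816826  0.3611333   1.73817753 -0.00210584  1.03804344 -1.35155584]
```

View pics/wrist1.png

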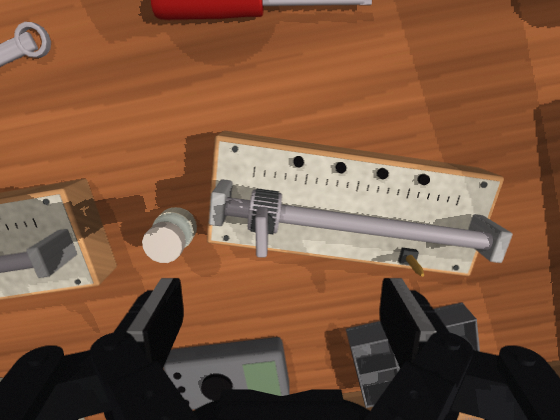

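```bash
python3 -m crank '[1,0,0,0,0, 1,0,0,0,0]'
python3 - <<'E'
from h import *
from station import manip, viewer
d=viewer.snapshot('wrist');cv2.imwrite('pics/wrist2.png',d['img'][:,:,::-1])
s=manip.sense();print(s['t'],s['tcp_pos'])
m=R.from_quat(s['tool_rot']).as_matrix();print(np.degrees(np.arctan2(m[1,1],m[0,1])),m[:,0])
P=cloud(d,0,560,0,420).reshape(-1,3)
y=np.array([.31856,.9479]);x=np.array([.9479,-.31856]);o=np.array([.52684,.2074])
L=lambda p:(1000*np.array([(p[:2]-o)@x,(p[:2]-o)@y])).round(1)
w=P[(P[:,2]>.138)&(P[:,2]<.149)&(np.linalg.norm(P[:,:2]-[.494,.11],axis=1)<.03)]
l=cv2.fitLine(np.float32(w[:,:2]),cv2.DIST_HUBER,0,1e-4,1e-4).ravel();print('ang',np.degrees(np.arctan2(l[1],l[0])),w.mean(0),L(w.mean(0)),len(w),cv2.minAreaRect(np.float32(w[:,:2]*1000)))
crop(d,180,480,120,300,2.6,'pics/w2c.png')
np.savez('/tmp/wrist2.npz',**d)
E
```

```text
t: 1.62
tcp_pos: [0.4807, 0.1302, 0.2561]
tool_rot: [0.064, 0.705, -0.064, 0.704]
force: [-0.4, 1.1, 1.0]
finger_gap: 0.999
1.675 [0.48077966 0.13042135 0.25616468]
79.64711169121232 [-1.06617295e-03  1.79352797e-04 -9.99999416e-01]
ang -10.2667265 [0.49302253 0.11139188 0.14523909] [  -1.5 -101.8] 491 ((494.6214294433594, 110.87393188476562), (8.096034049987793, 32.01719665527344), 79.7825927734375)
```

View pics/w2c.png

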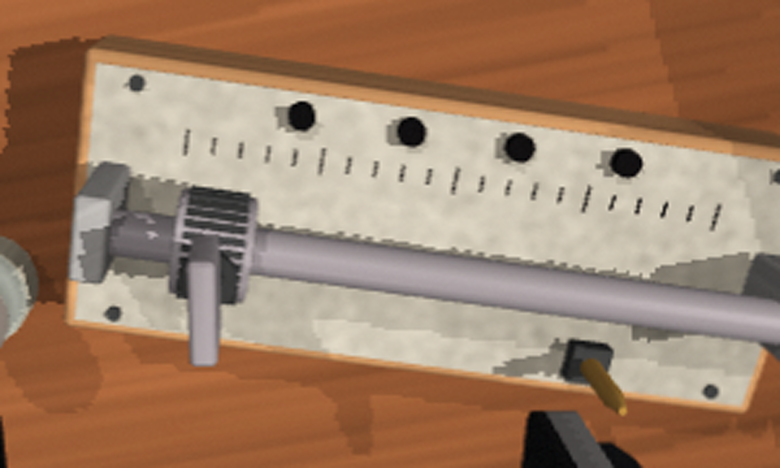

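```bash
python3 -m crank '[1,14,-20,0,0, 1,14,-20,0,0, 1,14,-20,-50,0, 1,14,-20,-90,0, 1,14,-20,-118,0, 1,14,-20,-118,0, 1,14,-20,-118,0]'
```

```text
t: 2.55
tcp_pos: [0.4962, 0.11, 0.1392]
tool_rot: [0.064, 0.704, -0.064, 0.705]
force: [0.6, 0.0, 0.6]
finger_gap: 0.999
```

```bash
python3 - <<'E'
from h import *
from station import manip, viewer
d=viewer.snapshot('scene')
crop(d,270,430,200,320,5,'pics/s3.png')
d=viewer.snapshot('wrist');crop(d,100,460,150,420,2.2,'pics/w3.png')
s=manip.sense();print(s['t'],s['tcp_pos'])
E
```

```text
2.65 [0.49668842 0.10964694 0.13971336]
```

View pics/s3.png

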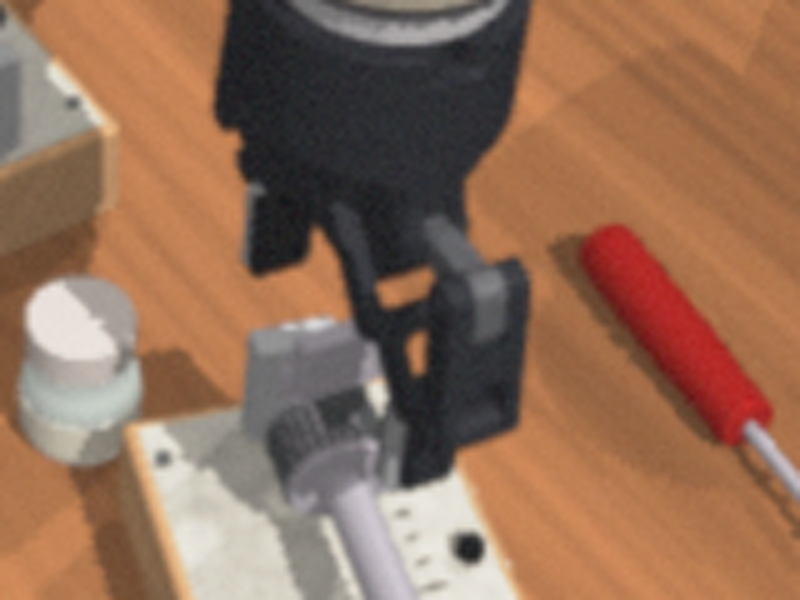

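View pics/w3.png

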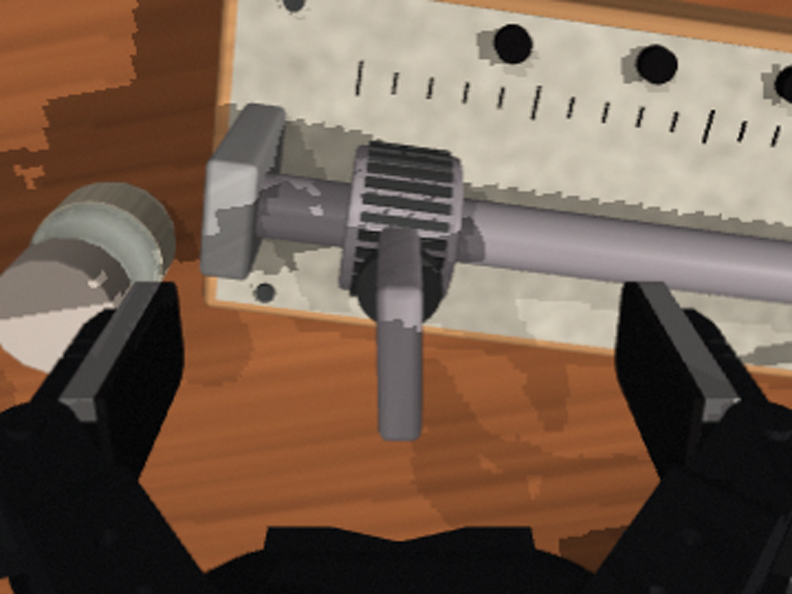

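The wing (crop 400,340) sits centred between the jaws. TCP is about 2 mm high in x, so I'll correct that and close.

```bash
python3 -m crank '[1,-2,1,-1,0, 0,-2,1,-1,0, 0,-2,1,-1,0, 0,-2,1,-1,0, 0,-2,1,-1,0, 0,-2,1,-1,0, 0,-2,1,-1,0, 0,-2,1,-1,0]' 40
python3 - <<'E'
from h import *
from station import manip, viewer
d=viewer.snapshot('wrist');crop(d,100,460,150,420,2.2,'pics/w4.png')
s=manip.sense();print(s['t'],s['tcp_pos'],s['force'],s['ft_torque'],s['finger_gap'])
E
```

```text
t: 3.65
tcp_pos: [0.494, 0.1103, 0.1375]
tool_rot: [0.065, 0.704, -0.065, 0.704]
force: [-0.4, 1.3, 2.7]
finger_gap: 0.17
3.7 [0.49400589 0.11027364 0.13744925] [-1.11174639  0.85835295  3.1834827 ] [0.1250469  0.09028014 0.0068033 ] 0.17161995071262331
```

View pics/w4.png

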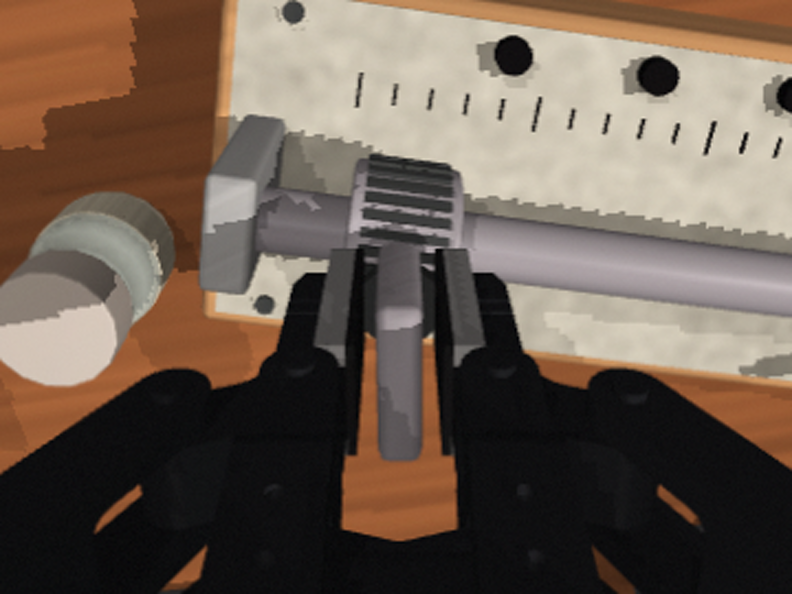

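```bash
python3 -m crank '[0,0,0,0,0, 0,0,0,0,0, 0,0,0,0,0]' 40; python3 -m crank '[0,0,0,0,0.1, 0,0,0,0,0.2]' 40
```

```text
t: 4.08
tcp_pos: [0.494, 0.1103, 0.1374]
tool_rot: [0.065, 0.704, -0.065, 0.704]
force: [0.5, 1.5, 5.2]
finger_gap: 0.17
t: 4.32
tcp_pos: [0.494, 0.11, 0.1374]
tool_rot: [-0.007, 0.707, 0.007, 0.707]
force: [-0.1, 0.8, 4.8]
finger_gap: 0.17
```

The jaws stopped at 0.17, about 14 mm, which is wider than the 8 mm wing. There is also an upward force of 5 N. The fingertips are probably pinching the neck under the wing. I'll open, turn back, go up 8 mm and look again.

```bash
python3 -m crank '[0.45,0,0,0,0, 0.45,0,0,0,0, 0.45,0,0,8,-0.1, 0.45,0,0,8,-0.2, 0.45,0,0,8,-0.2, 0.45,0,0,8,-0.2]' 40
python3 - <<'E'
from h import *
from station import manip, viewer
d=viewer.snapshot('wrist');crop(d,100,460,150,420,2.2,'pics/w5.png')
s=manip.sense();print(s['t'],s['tcp_pos'],s['force'],s['ft_torque'],s['finger_gap'])
m=R.from_quat(s['tool_rot']).as_matrix();print(np.degrees(np.arctan2(m[1,1],m[0,1])))
P=cloud(d,0,560,0,420).reshape(-1,3)
w=P[(P[:,2]>.138)&(P[:,2]<.149)&(np.linalg.norm(P[:,:2]-[.494,.11],axis=1)<.018)]
print(len(w),w.mean(0),cv2.minAreaRect(np.float32(w[:,:2]*1000)))
E
```

```text
t: 5.08
tcp_pos: [0.4937, 0.1102, 0.1451]
tool_rot: [0.064, 0.704, -0.064, 0.704]
force: [0.1, -0.4, -0.5]
finger_gap: 0.449
5.125 [0.49381291 0.11015925 0.14510366] [-0.96350976  0.16426756 -0.11086024] [ 0.03177198  0.00709056 -0.00792163] 0.44947874710224994
79.57492614670096
1559 [0.49229303 0.1110072  0.14494173] ((494.7971496582031, 110.65562438964844), (32.75081253051758, 8.153114318847656), 1.0605486631393433)
```

View pics/w5.png

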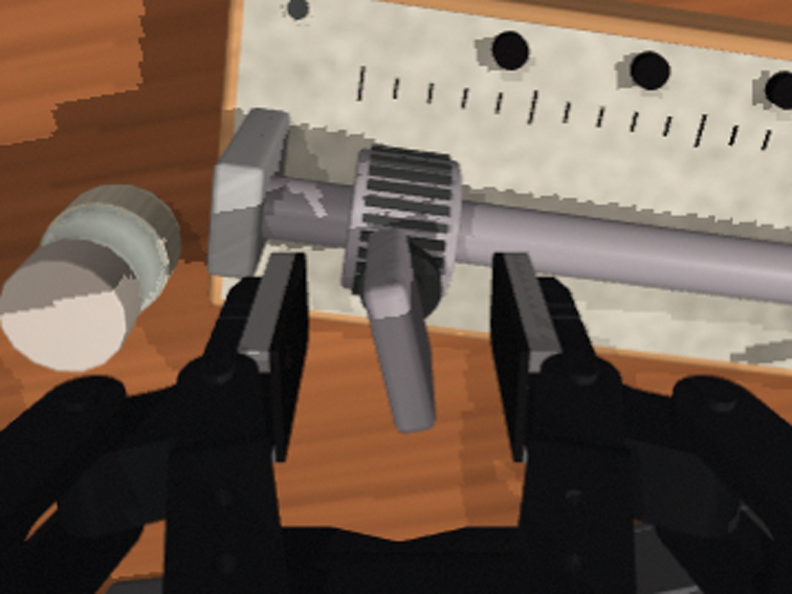

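The wing turned with the jaws by 0.2 rad (from −10.4° to +1°), so the grip held. I'll regrip 8 mm higher, aligned.

```bash
python3 -m crank '[0.45,1,0,0,0.1, 0.45,1,0,0,0.2, 0,1,0,0,0.2, 0,1,0,0,0.2, 0,1,0,0,0.2, 0,1,0,0,0.2, 0,1,0,0,0.2]' 40; python3 -m crank '[0,0,0,0,0.15, 0,0,0,0,0.3, 0,0,0,0,0.45, 0,0,0,0,0.5, 0,0,0,0,0.5]' 40
```

```text
t: 6.0
tcp_pos: [0.4949, 0.1101, 0.1454]
tool_rot: [-0.006, 0.707, 0.006, 0.707]
force: [-0.4, 0.2, 0.7]
finger_gap: 0.084
t: 6.62
tcp_pos: [0.495, 0.1099, 0.1453]
tool_rot: [-0.181, 0.684, 0.181, 0.684]
force: [0.6, -1.6, 0.8]
finger_gap: 0.086
```

```bash
python3 -m crank '[0,0,0,0,0.15, 0,0,0,0,0.3, 0,0,0,0,0.45, 0,0,0,0,0.5, 0,0,0,0,0.5]' 40
python3 - <<'E'
from h import *
from station import manip, viewer
d=viewer.snapshot('wrist');crop(d,100,460,150,420,2.2,'pics/w6.png')
s=manip.sense();print(s['t'],s['tcp_pos'],s['force'],s['ft_torque'],s['finger_gap'],s['q'])
m=R.from_quat(s['tool_rot']).as_matrix();a=np.degrees(np.arctan2(m[1,1],m[0,1]));print(a,np.radians(a-71.4))
E
```

```text
t: 7.25
tcp_pos: [0.4952, 0.11, 0.1453]
tool_rot: [-0.344, 0.618, 0.344, 0.618]
force: [0.0, -2.3, 1.0]
finger_gap: 0.083
7.3 [0.49522756 0.11001103 0.14535016] [ 0.8265828  -2.40957102  0.31306968] [-0.33482883 -0.05642165  0.09973965] 0.08266856708217767 [-1.79410577e-03  5.43141094e-01  1.82790614e+00 -5.32253205e-04
  7.69899444e-01 -2.58831366e+00]
148.21854218482085 1.340736487707282
```

View pics/w6.png

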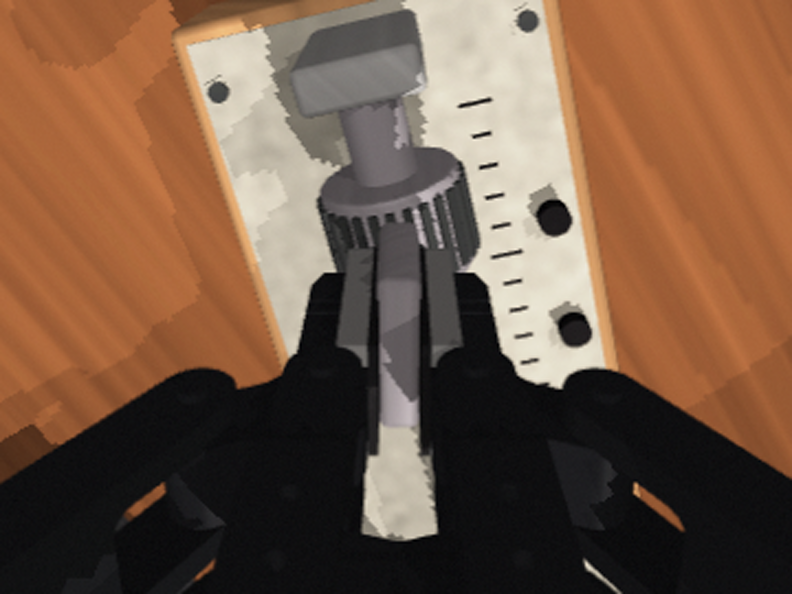

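```bash
python3 -m crank '[0,3.2,9.5,0,0, 0,6.4,19,0,0]' 40;  python3 -m crank '[0,5,15,0,0, 0,10.1,30,0,0, 0,15.2,45,0,0, 0,20.2,60,0,0, 0,25.3,75,0,0, 0,30.4,90,0,0, 0,35.2,104.5,0,0, 0,35.2,104.5,0,0]' 40
python3 - <<'E'
from h import *
from station import manip, viewer
for n in('top','scene','wrist'):
    d=viewer.snapshot(n); np.savez(f'/tmp/{n}7.npz',**d)
    if n=='top':crop(d,90,260,165,275,4.7,'pics/t7.png')
    if n=='scene':crop(d,260,430,240,420,3.3,'pics/s7.png')
    if n=='wrist':crop(d,0,560,0,420,1.4,'pics/w7.png')
s=manip.sense();print(s['t'],s['tcp_pos'],s['force'],s['finger_gap'])
E
```

```text
t: 7.55
tcp_pos: [0.5019, 0.1298, 0.1454]
tool_rot: [-0.344, 0.617, 0.344, 0.618]
force: [0.6, -3.1, 0.6]
finger_gap: 0.086
t: 8.55
tcp_pos: [0.5373, 0.2355, 0.1454]
tool_rot: [-0.344, 0.617, 0.345, 0.618]
force: [2.5, 0.4, 0.8]
finger_gap: 0.082
8.7 [0.53684775 0.23404015 0.14539676] [ 2.64809879 -0.04188545 -0.27305844] 0.08492138982785706
```

View pics/s7.png

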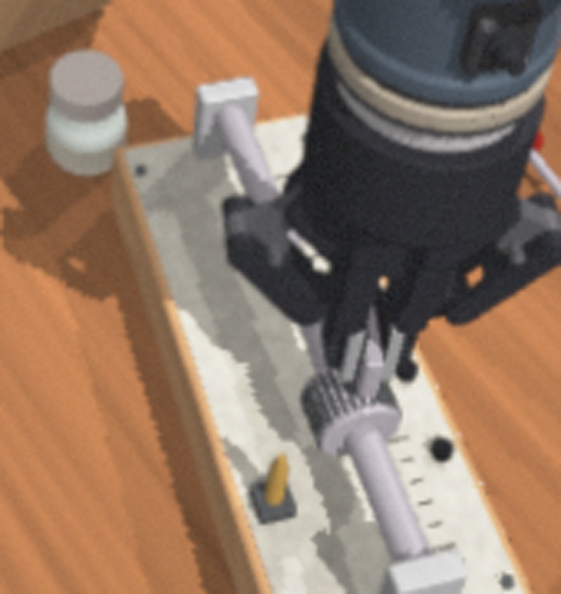

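View pics/t7.png

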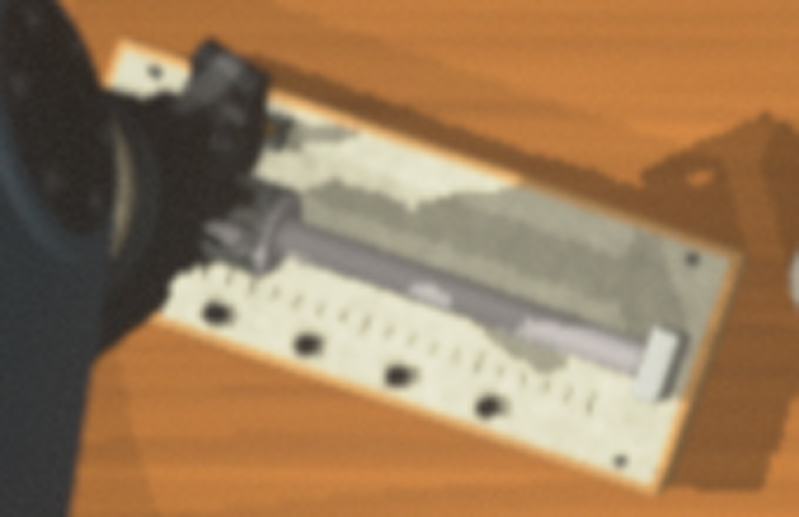

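View pics/w7.png

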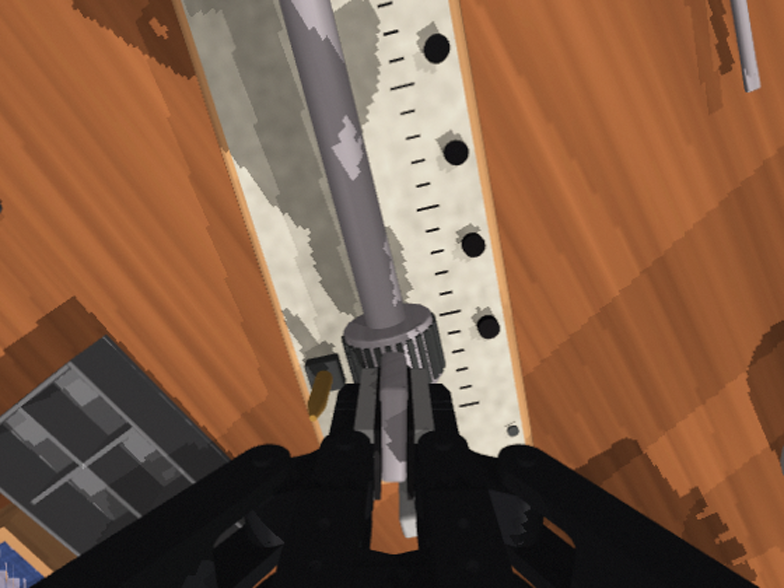

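```bash
python3 - <<'E'
from h import *
y=np.array([.3197,.9475]);x=np.array([.9475,-.3197]);o=np.array([.52684,.2074])
L=lambda p:(1000*np.array([(p[:2]-o)@x,(p[:2]-o)@y])).round(1)
for n,r in(('top0',(138,187,152,198)),('scene7',(335,370,352,400)),('wrist7',(215,255,240,302)),('wrist2',(395,250,430,285))):
    e=load(n);h=cv2.cvtColor(e['img'],cv2.COLOR_RGB2HSV)
    m=cv2.inRange(h,(12,110,50),(28,255,255))[r[1]:r[3],r[0]:r[2]]
    k,l,st,c=cv2.connectedComponentsWithStats(m);i=1+st[1:,4].argmax()
    yy,xx=np.nonzero(l==i);pts=np.float32(np.c_[xx+r[0],yy+r[1]])
    vx,vy,cx,cy=cv2.fitLine(pts,cv2.DIST_L2,0,.01,.01).ravel();t=(pts-[cx,cy])@[vx,vy]
    for tt in(t.min()-.3,t.max()+.3):
        q=plane(e,cx+tt*vx,cy+tt*vy,.093);print(n,(cx+tt*vx,cy+tt*vy),q.round(4),L(q),len(t))
print('tcp',L(np.array([.53685,.23404])))
for n in('wrist2','wrist7','top0','scene0'):
    e=load(n);P=cloud(e,0,560,0,420).reshape(-1,3)
    c=[.5372,.234] if n=='wrist7' else [.4945,.1105]
    w=P[(P[:,2]>.136)&(P[:,2]<.15)&(np.linalg.norm(P[:,:2]-c,axis=1)<.019)]
    b=cv2.minAreaRect(np.float32(w[:,:2]*1000));print(n,len(w),b,L(np.array(b[0])/1000))
crop(load('wrist7'),200,330,210,360,4,'pics/w7c.png')
E
```

```text
top0 (np.float32(140.64546), np.float32(190.13274)) [0.5785 0.2406 0.093 ] [38.4 48. ] 19
top0 (np.float32(147.26363), np.float32(192.16353)) [0.5749 0.2282 0.093 ] [38.9 35.1] 19
scene7 (np.float32(342.17657), np.float32(392.3402)) [0.5942 0.254  0.093 ] [48.9 65.7] 68
scene7 (np.float32(345.0381), np.float32(377.70178)) [0.5783 0.2396 0.093 ] [38.4 46.9] 68
wrist7 (np.float32(219.55754), np.float32(300.86548)) [0.5821 0.2418 0.093 ] [41.4 50.3] 512
wrist7 (np.float32(231.00478), np.float32(264.0652)) [0.5633 0.2259 0.093 ] [28.6 29.1] 512
wrist2 (np.float32(397.7609), np.float32(262.04703)) [0.5599 0.2231 0.093 ] [26.3 25.5] 270
wrist2 (np.float32(427.50073), np.float32(277.52957)) [0.5808 0.249  0.093 ] [37.8 56.7] 270
tcp [ 1.  28.4]
wrist2 510 ((494.6253662109375, 110.88919067382812), (8.110366821289062, 32.025691986083984), 79.89710998535156) [   0.3 -101.7]
wrist7 2603 ((538.2548828125, 231.70291137695312), (30.460294723510742, 29.397064208984375), 26.651199340820312) [ 3.  26.7]
top0 89 ((494.4997253417969, 109.90396881103516), (7.859519958496094, 30.84637451171875), 79.44817352294922) [   0.5 -102.7]
scene0 151 ((494.78204345703125, 110.89411926269531), (10.18709659576416, 32.58934020996094), 81.89025115966797) [   0.5 -101.7]
```

View pics/w7c.png

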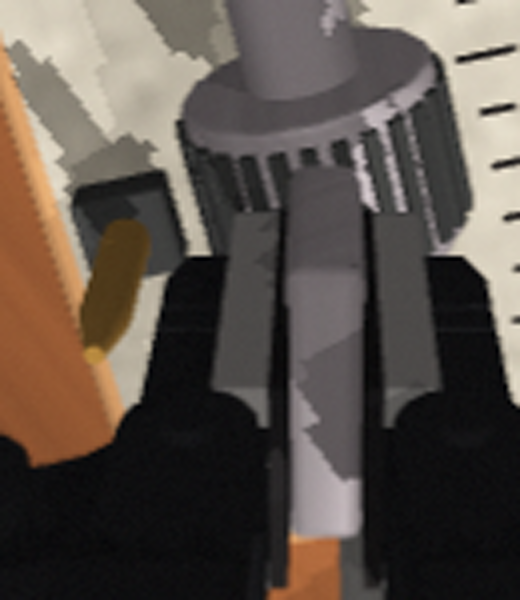

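```bash
python3 - <<'E'
from h import *
y=np.array([.3197,.9475]);x=np.array([.9475,-.3197]);o=np.array([.52684,.2074])
L=lambda p:(1000*np.array([(p[:2]-o)@x,(p[:2]-o)@y])).round(1)
for n,u,v in(('wrist7',223.5,298.5),('wrist7',223.5,297),('wrist2',419.5,278),('wrist2',419.5,277)):
    q=plane(load(n),u,v,.093);print(n,q.round(4),L(q))
# wing top centre in wrist7: crop wing top face from v=170..? 
E
```

```text
wrist7 [0.5793 0.2417 0.093 ] [38.8 49.3]
wrist7 [0.5788 0.2409 0.093 ] [38.5 48.3]
wrist2 [0.5799 0.2417 0.093 ] [39.3 49.5]
wrist2 [0.5789 0.2418 0.093 ] [38.3 49.2]
```

```bash
python3 -m crank '[0,2,6,0,0, 0,4,12,0,0, 0,5.8,17.3,0,0, 0,5.8,17.3,0,0, 0,5.8,17.3,0,0]' 40; python3 -m crank '[0.5,0,0,0,0, 0.5,0,0,0,0, 0.5,0,0,0,0, 0.5,0,0,40,0, 0.5,0,0,80,0, 0.5,0,0,120,0, 0.5,0,0,120,0, 0.5,0,0,120,0]'
python3 - <<'E'
from h import *
from station import manip, viewer
for n in('scene','wrist'):
    d=viewer.snapshot(n); np.savez(f'/tmp/{n}8.npz',**d)
    if n=='scene':crop(d,260,430,240,420,3.3,'pics/s8.png')
    if n=='wrist':crop(d,0,560,0,420,1.4,'pics/w8.png')
s=manip.sense();print(s['t'],s['tcp_pos'],s['force'],s['finger_gap'])
E
```

```text
t: 9.32
tcp_pos: [0.5427, 0.2516, 0.1454]
tool_rot: [-0.344, 0.617, 0.344, 0.618]
force: [4.1, 0.1, 0.0]
finger_gap: 0.084
t: 10.32
tcp_pos: [0.5414, 0.2508, 0.2647]
tool_rot: [-0.344, 0.618, 0.345, 0.617]
force: [0.5, 0.6, 0.6]
finger_gap: 0.5
10.425 [0.54117568 0.25068451 0.26368767] [-0.21759842 -0.08791005 -0.32718866] 0.5040046744463865
```

View pics/s8.png

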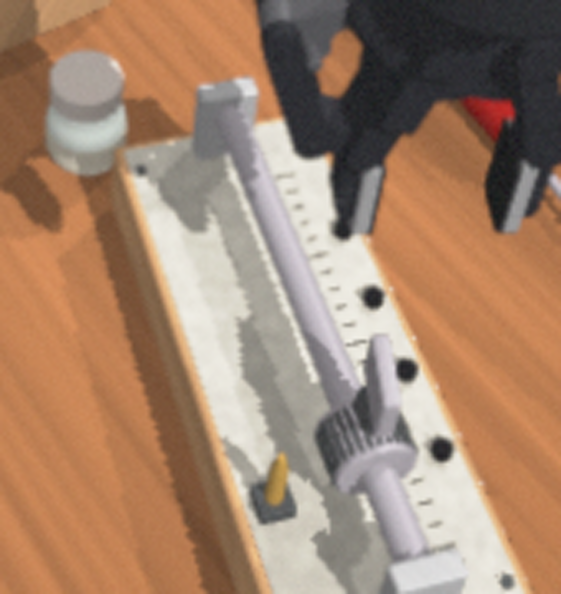

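View pics/w8.png

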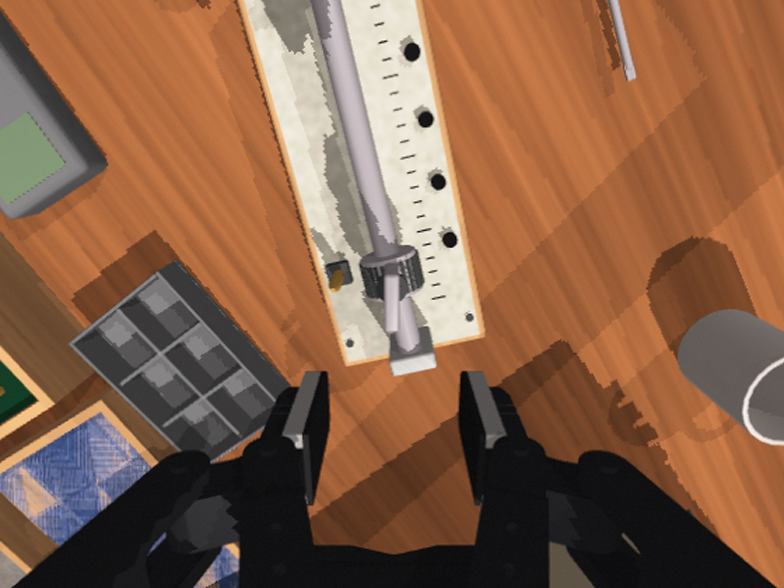

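```bash
python3 -m crank '[0.5,0,-40,20,0, 0.5,-10,-90,40,0, 0.5,-20,-140,40,0, 0.5,-30,-190,40,0, 0.5,-40,-240,40,0, 0.5,-50,-290,40,0, 0.5,-60,-340,40,0, 0.5,-60,-340,40,0, 0.5,-60,-340,40,0, 0.5,-60,-340,40,0]'
python3 - <<'E'
from h import *
from station import manip, viewer
for n in('scene','top'):
    d=viewer.snapshot(n); np.savez(f'/tmp/{n}9.npz',**d)
crop(d,0,560,0,420,1.4,'pics/t9.png')
crop(d,90,180,165,255,6,'pics/t9c.png')
s=manip.sense();print(s['t'],s['tcp_pos'])
y=np.array([.3197,.9475]);x=np.array([.9475,-.3197]);o=np.array([.52684,.2074])
L=lambda p:(1000*np.array([(p[:2]-o)@x,(p[:2]-o)@y])).round(1)
for n in('wrist8','scene9','top9'):
    e=load(n);P=cloud(e,0,560,0,420).reshape(-1,3)
    w=P[(P[:,2]>.138)&(P[:,2]<.15)&(np.linalg.norm(P[:,:2]-[.542,.251],axis=1)<.022)]
    b=cv2.minAreaRect(np.float32(w[:,:2]*1000));print(n,len(w),b,L(np.array(b[0])/1000),w.mean(0),L(w.mean(0)))
crop(load('wrist8'),210,320,150,260,6,'pics/w8c.png')
E
```

```text
t: 11.68
tcp_pos: [0.4913, -0.059, 0.3031]
tool_rot: [-0.342, 0.634, 0.322, 0.614]
force: [0.2, 0.1, 0.6]
finger_gap: 0.502
11.775 [ 0.49147309 -0.05915959  0.30338297]
wrist8 473 ((542.0278930664062, 252.4717559814453), (31.462196350097656, 7.413223743438721), 58.047523498535156) [-0.  47.6] [0.54153423 0.25156857 0.14542408] [-0.2 46.5]
scene9 173 ((542.8740844726562, 252.5018310546875), (32.99176025390625, 8.99411392211914), 58.907501220703125) [ 0.8 47.9] [0.54440437 0.25297418 0.14423491] [ 2.1 48.8]
top9 89 ((541.3687133789062, 252.28587341308594), (32.06302261352539, 8.185606956481934), 58.78789138793945) [-0.6 47.2] [0.5413992  0.25168696 0.14363372] [-0.4 46.6]
```

View pics/w8c.png

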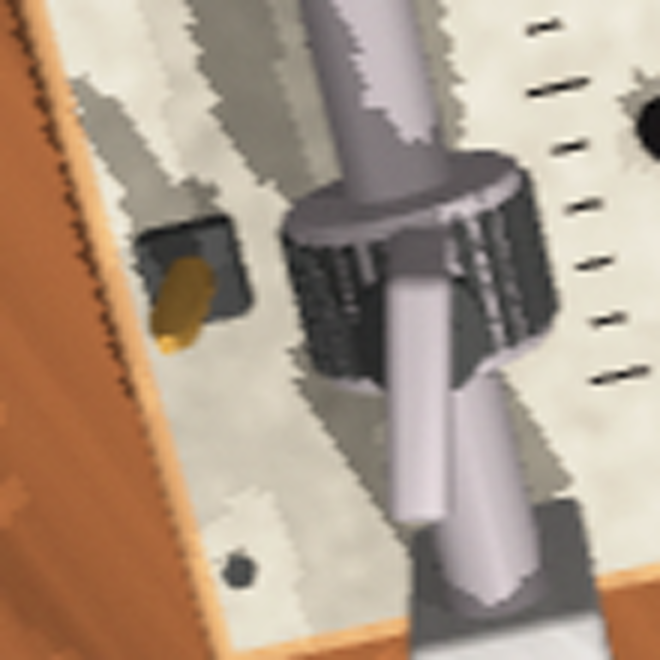

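View pics/t9c.png

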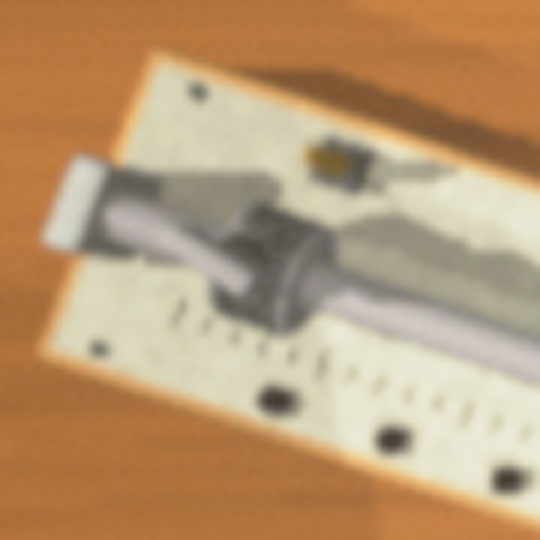

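View pics/t9.png

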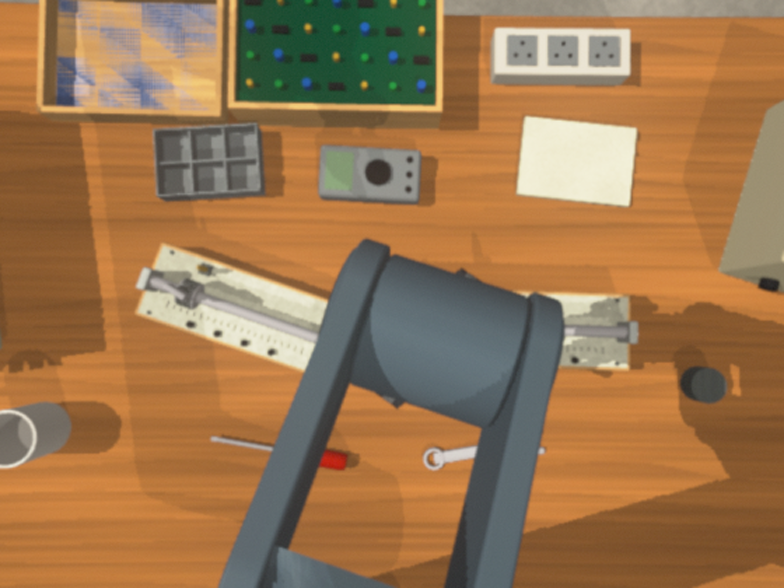

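```bash
python3 - <<'E'
from h import *
y=np.array([.3197,.9475]);x=np.array([.9475,-.3197]);o=np.array([.52684,.2074])
L=lambda p:(1000*np.array([(p[:2]-o)@x,(p[:2]-o)@y])).round(1)
for n,u,v,z in(('wrist8',238,207.5,.093),('wrist8',238,208.5,.093),('top9',90+306/6,165+157/6,.093),('top9',90+310/6,165+157/6,.093)):
    q=plane(load(n),u,v,z);print(n,q.round(4),L(q))
# dark base centre in wrist8: corners in crop
c=np.array([(135,238),(228,215),(252,305),(165,335)])
e=load('wrist8')
for p in c: 
  q=plane(e,210+p[0]/6,150+p[1]/6,.054);print('base',L(q),depth(e,210+(p[0]*.8+.2*195)/6,150+(p[1]*.8+.2*275)/6)[2])
s=load('scene9');crop(s,330,400,360,420,8,'pics/s9c.png')
# case ends along y
t=load('top0')
E
```

```text
wrist8 [0.5789 0.242  0.093 ] [38.3 49.4]
wrist8 [0.5794 0.2428 0.093 ] [38.5 50.3]
top9 [0.5766 0.2399 0.093 ] [36.8 46.7]
top9 [0.5766 0.2387 0.093 ] [37.2 45.5]
base [46.4 41.8] 0.05831487772604693
base [30.6 41.5] 0.06119195334264638
base [30.7 57.2] 0.06148505292536094
base [46.  58.9] 0.08948638065507114
```

View pics/s9c.png

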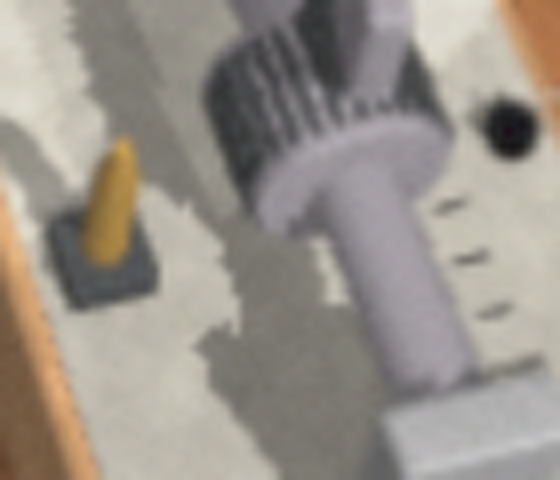

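```bash
python3 - <<'E'
from h import *
y=np.array([.3197,.9475]);x=np.array([.9475,-.3197]);o=np.array([.52684,.2074])
L=lambda p:(1000*np.array([(p[:2]-o)@x,(p[:2]-o)@y])).round(1)
for n,u,v,zb in(('wrist8',238,207.5,.0023),('wrist8',238,208,.0023),('wrist2',419.5,277.5,.0022),('top9',90+306/6,165+157/6,.0005),('scene9',345.2,377.6,.001)):
    e=load(n);q=plane(e,u,v,.093+zb);print(n,'tip',L(q))
    # wing top centre by casting contour of wing-top pixels onto plane z=.143+zb
    P=cloud(e,0,560,0,420);c=[.4945,.1105] if n=='wrist2' else [.542,.2515]
    m=((P[...,2]>.139+zb*.8)&(P[...,2]<.15)&(np.linalg.norm(P[...,:2]-c,axis=2)<.022))
    vv,uu=np.nonzero(m);w=np.array([plane(e,a,b,.143+zb)[:2] for a,b in zip(uu,vv)])
    b=cv2.minAreaRect(np.float32(w*1000));print('   wing',len(w),np.round(b[1],1),L(np.array(b[0])/1000),np.median(P[m][:,2]))
e=load('wrist8')
for p in [(135,238),(228,215),(252,305),(165,335)]: print('base',L(plane(e,210+p[0]/6,150+p[1]/6,.0593)))
E
```

```text
wrist8 tip [37.8 48.8]
   wing 460 [32.2  7.4] [-0.1 47.1] 0.14572687988642652
wrist8 tip [37.9 49.2]
   wing 460 [32.2  7.4] [-0.1 47.1] 0.14572687988642652
wrist2 tip [37.7 48.2]
   wing 476 [ 7.9 32.8] [  -0.5 -101.9] 0.1456307050721968
top9 tip [36.8 46.5]
   wing 88 [32.1  8.2] [-0.5 46.7] 0.14378539143092994
scene9 tip [38.4 47.3]
   wing 161 [34.5  8.8] [ 1.6 48.3] 0.1448780840759245
base [45.3 40.6]
base [29.8 40.3]
base [29.9 55.7]
base [45.  57.4]
```

Three views put the wing and tip within about 2 mm of each other along the rod, but they disagree in sign. I'll take one more wrist view with the camera square to the rod at the post, which removes height parallax.

```bash
python3 -m crank '[0.5,0,0,0,0]'
python3 - <<'E'
from h import *
from station import manip
s=manip.sense();m=R.from_quat(s['tool_rot']).as_matrix();a=np.arctan2(m[1,1],m[0,1]);print(s['t'],s['tcp_pos'],m[:,0],a,'dyaw',np.radians(71.35)-a,(np.array([.57,.242,.27])-s['tcp_pos'])*1000)
E
```

```text
t: 11.9
tcp_pos: [0.4915, -0.0595, 0.3035]
tool_rot: [-0.342, 0.634, 0.322, 0.614]
force: [0.1, -0.8, -0.7]
finger_gap: 0.502
11.9 [ 0.49151953 -0.05949731  0.30351164] [-0.01146991 -0.0394038  -0.99915754] 2.548706327763769 dyaw -1.3034139064658152 [ 78.48046567 301.49730794 -33.51163984]
```

```bash
python3 -m crank '[0.5,10,40,0,-0.15, 0.5,20,80,0,-0.3, 0.5,30,120,0,-0.45, 0.5,40,160,0,-0.6, 0.5,50,200,0,-0.75, 0.5,60,240,0,-0.9, 0.5,70,280,-15,-1.05, 0.5,78,301,-33,-1.2, 0.5,78,301,-33,-1.3, 0.5,78,301,-33,-1.3]'
python3 -m crank '[0.5,0,0,0,0, 0.5,0,0,0,0]'
python3 - <<'E'
from h import *
from station import manip, viewer
s=manip.sense();print(s['t'],s['tcp_pos'])
d=viewer.snapshot('wrist'); np.savez('/tmp/wrist10.npz',**d)
cv2.imwrite('pics/w10.png',d['img'][:,:,::-1])
y=np.array([.3197,.9475]);x=np.array([.9475,-.3197]);o=np.array([.52684,.2074])
L=lambda p:(1000*np.array([(p[:2]-o)@x,(p[:2]-o)@y])).round(1)
print('cam',L(d['origin']),d['origin'])
E
```

```text
t: 13.15
tcp_pos: [0.5692, 0.2414, 0.27]
tool_rot: [0.111, 0.712, -0.115, 0.683]
force: [-0.6, -0.1, -0.9]
finger_gap: 0.501
t: 13.4
tcp_pos: [0.5696, 0.2407, 0.2709]
tool_rot: [0.112, 0.712, -0.116, 0.684]
force: [1.0, -0.5, 0.1]
finger_gap: 0.501
13.4 [0.56956876 0.24066759 0.27091203]
cam [-48.6  46.7] [0.49571806 0.2671562  0.3925836 ]
```

View pics/w10.png

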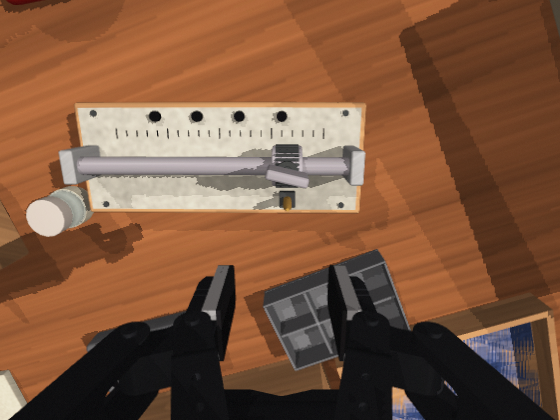

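```bash
python3 - <<'E'
from h import *
e=load('wrist10')
crop(e,250,330,135,220,7,'pics/w10c.png')
y=np.array([.3197,.9475]);x=np.array([.9475,-.3197]);o=np.array([.52684,.2074])
L=lambda p:(1000*np.array([(p[:2]-o)@x,(p[:2]-o)@y])).round(1)
P=cloud(e,0,560,0,420)
m=((P[...,2]>.138)&(P[...,2]<.15)&(np.linalg.norm(P[...,:2]-[.542,.2515],axis=2)<.022))
vv,uu=np.nonzero(m);zt=np.median(P[m][:,2]);b=cv2.minAreaRect(np.float32(np.c_[uu,vv]));print(b,len(uu),zt,L(plane(e,*b[0],zt)))
h=cv2.cvtColor(e['img'],cv2.COLOR_RGB2HSV);k=cv2.inRange(h,(12,120,40),(28,255,255))[192:214,278:298]
yy,xx=np.nonzero(k);print(xx.mean()+278,yy.mean()+192,sorted(set(yy+192)));print([(r+192,xx[yy==r].mean()+278) for r in sorted(set(yy))])
E
```

```text
((287.2134704589844, 177.7415771484375), (43.92256164550781, 12.292320251464844), 12.994616508483887) 526 0.14555195365582396 [-0.3 48.3]
287.2248520710059 206.31952662721892 [np.int64(197), np.int64(198), np.int64(199), np.int64(200), np.int64(201), np.int64(202), np.int64(203), np.int64(204), np.int64(205), np.int64(206), np.int64(207), np.int64(208), np.int64(209), np.int64(210), np.int64(211), np.int64(212), np.int64(213)]
[(np.int64(197), np.float64(287.0)), (np.int64(198), np.float64(287.0)), (np.int64(199), np.float64(286.5)), (np.int64(200), np.float64(286.5)), (np.int64(201), np.float64(286.5)), (np.int64(202), np.float64(287.0)), (np.int64(203), np.float64(287.0)), (np.int64(204), np.float64(287.0)), (np.int64(205), np.float64(287.0)), (np.int64(206), np.float64(287.0)), (np.int64(207), np.float64(287.5)), (np.int64(208), np.float64(287.0)), (np.int64(209), np.float64(286.5)), (np.int64(210), np.float64(287.5)), (np.int64(211), np.float64(287.5)), (np.int64(212), np.float64(287.5)), (np.int64(213), np.float64(289.7142857142857))]
```

View pics/w10c.png

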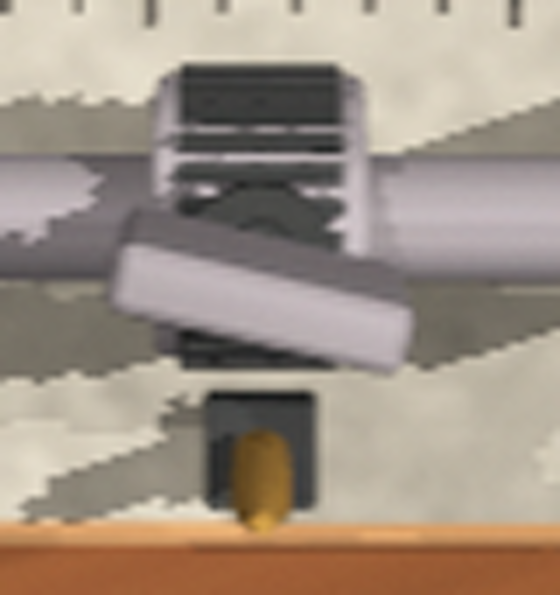

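The square-on view settles it. In the crop the wing centre (262,305), the collar's middle (260) and the post tip (262,520) share the same column, so they are level within about 0.5 mm. One quick check of the untouched trainer, then I'll hand in.

```bash
python3 - <<'E'
from h import *
from station import manip, viewer, workorder
y=np.array([.3197,.9475]);x=np.array([.9475,-.3197]);o=np.array([.52684,.2074])
L=lambda p:(1000*np.array([(p[:2]-o)@x,(p[:2]-o)@y])).round(1)
print('tip',L(plane(load('wrist10'),287,209.3,.0955)))
a=load('scene0');b=viewer.snapshot('scene')
D=np.abs(a['img'][140:250,185:295].astype(int)-b['img'][140:250,185:295]).max(2)
for n,e in(('0',a),('1',b)):
    P=cloud(e,185,295,140,250).reshape(-1,3);w=P[(P[:,2]>.135)&(P[:,2]<.155)];print(n,len(w),w.mean(0).round(4) if len(w) else '')
crop(b,185,295,140,250,5,'pics/other.png')
s=manip.sense();print(s['t'],s['tcp_pos'],s['force'],workorder.sign_off())
E
```

```text
tip [38.  48.6]
0 105 [ 0.5016 -0.1856  0.1419]
1 103 [ 0.5016 -0.1855  0.1422]
the job is handed in; nothing more can be done
13.5 [0.56956887 0.24066445 0.27081874] [-0.39678427 -0.51568996  0.80586658] None
```

View pics/other.png

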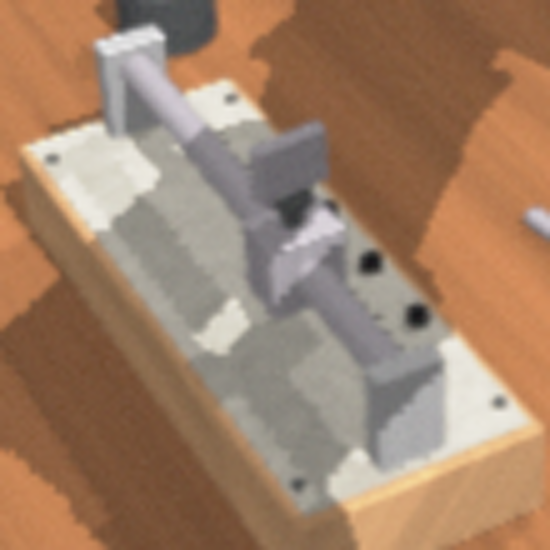

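I turned the round collar's set screw anticlockwise by 1.2 rad, to about 1.34 rad, so it is loose. Then I slid the collar about 149 mm along the rod to the brass post, let go, and moved the gripper clear. The job was handed in at 13.5 s.

- **Final position:** A last wrist-camera view, square to the rod at the post, put the wing at 48.3 mm along the rod and the post tip at 48.6 mm. The earlier oblique views disagreed by −1 to +2 mm, depending on the camera, and I put that down to calibration error.
- **First grip:** My first grip was too low and seems to have closed on the screw's neck, with the jaws stopped at about 14 mm. It still turned the screw about 0.2 rad. I regripped 8 mm higher on the wing for the rest; the collar did not slide before the screw was loose.
- **Other trainer:** I never touched it. Its wing measured the same before and after, within 0.1 mm sideways and 0.3 mm in height.

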